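Clamp a glued remote control in a screw press

ROBOT

A 6-joint arm with a two-finger parallel gripper is mounted at the origin on a cart in front of the work surface, level with it; the furniture and walls round the work are solid. World frame = base frame: x ahead of the robot, y to its left, z up, the work surface at z = 0. Lengths are in mm, angles in degrees, forces in N, time in s.
With the tool pointing down it reaches from about 225 to 725 mm from the base axis. Payload 3.1 kg.
Tool frame: the origin (TCP) lies between the finger pads; the fingertips stand tip_extent ahead of it and the grasp point (between the pads) lies 6 mm ahead of it (tip_extent is the distance from the TCP to the fingertips, in mm); z points along the fingers, y is the line along which they close (so a half turn about z gives the same grasp; the last joint's range is limited). The gripper opens to 85 mm and grips with 20 to 120 N. Pads are 22 mm wide; open, the fingers measure 114 mm over their backs; the gripper's body (76 mm by 85 mm) begins 54 mm behind the grasp point. The pads swing forward as they close: fully open they stand 13 mm farther back than shut.
Start: joints at [59.943, 2.75, 5.684, 92.934, 0, 82.678], TCP at [202.902, 484.198, 256.312] pointing down, gripper open.
Joint ranges: [-166.93, 166.93], [-56.73, 111.36], [-69.38, 81.34], [-121.58, 131.49], [-85.45, 84.26], [-180, 180]. Speed limits (degrees/s): [159.86, 159.86, 180, 180, 180, 180].

INTERFACE

Orientations are given as [roll, pitch, yaw] about the fixed x, y, z axes, in that order (R = Rz(yaw) Ry(pitch) Rx(roll)).
In Python, from station import read_state, grab_frame, hand_in, recognise, tip_extent gives the robot as it stands.
- The arm moves only by the shell command python3 -m jog FILE [OPENING], which reads ROWS from the file FILE. ROWS is a JSON object with one list for each field, all of the same length, 1 to 8, a row being the entries at one place: sx, sy, sz (the shift in mm), drx, dry, drz (a rotation vector in degrees); each row is the pose to reach, as a shift and turn from the pose commanded when the command began, along the tool's axes at that moment; what a row does not reach only later rows make up. A row lasts 1/8 s, in which the tool goes at most 62.5 mm and 10.7 degrees, less where a joint would pass 70% of its speed; a pose out of reach is approached as far as the arm can. OPENING is the finger opening in mm, set as the command begins (- or left out keeps the last). The fingers move at their own pace and stop on an object; the grip force is fixed at half the most. Time passes only in rows, so rows that do not move let the fingers close. It prints the time, the measured TCP pose, the force, the opening and the grip force at its end. Input that does not fit is refused with a message, and nothing moves.
- read_state(): the state, without advancing time (a new reading comes with each control period).
- grab_frame(name): name is "side" or "top" or "wrist"; returns a dict with "image" (480x640x3 uint8, red, green, blue), "fx", "fy", "cx", "cy" (pixels), "T" (4x4, takes a point from camera to world coordinates); the wrist camera has in their place "T_tool_cam" (4x4, takes a point from camera to tool coordinates, whose origin is the TCP and whose axes are the flange's). Camera axes: x right, y down, z forward; pixel columns grow to the right and rows downward; lengths in mm; the calibration is good to about 2 mm. A picture is of the moment at which its call begins: read the wrist's pose just before it. There is no depth.
- hand_in(): hands the job in; it is judged then, once.
Trained networks look in a picture, given as the dict that the camera call returned (one of the last four; its "shot" number tells which), for a name from the list of things; names that differ only in an ending like _2 or _b are one class to them, and where a whole thing is asked for, a point or a joint stands for the part that bears it (a point fixed in the world has none). Each returns a list of dicts, best first, with "conf" (0 to 1); they miss things now and then, are a little off and sometimes report something else, mostly with a low value. They report only what shows in the picture. A call takes as long as a camera call. They do not tell look-alikes from the thing itself.
- recognise(target, picture): "centre" ([x, y, z] in mm, in world coordinates, good to about 4 mm: the middle of the surface that is visible of it).
The state is a dict: "clock": time; "joint_pos": joint angles; "qvel": joint speeds; "joint_efforts": joint torques, N m; "tcp_pos": TCP position; "ee_rot": TCP orientation; "wrist_force": force on the tool from outside, world axes, zero at the start; "moment": the same for the moment, N m; "width": finger opening in mm; "grip_force": force on a finger pad.
Only numpy, scipy, OpenCV 4.12 (cv2) and the standard library are available. Lean on these libraries where they do the work, as an engineer would, in place of code of your own. Each camera call takes 0.05 s, during which the arm holds its last target. There are 200 camera calls.

TASK

The case of the air-conditioner remote has just been glued and must set under pressure. Lay the remote, buttons up, lengthways on the bed of the small screw press, slide it fully home against the back stop, and then screw the press knob down (clockwise seen from above) until the sprung foot presses on the remote and is about half pushed into its sleeve - no farther, a foot driven solid cracks the case. Let go, leave it clamped, and leave the other things on the bench where they are.

Things in the scene. Friction and masses are not known exactly. Their poses are not given: they have to be found in the camera images.
- remote: air-conditioner remote control, a flat bar 138 x 50 x 22 mm (x long, y wide, z up; it bears at 20 mm height), 90 g or so, lying buttons up on the bench to the left of the press. Origin: centre of its underside. Grasp it across its 50 mm width, in its front half, so that the gripper stays clear of the press arm. Either end may go under the foot.
- press: small grey bonding press, fixed, open towards its own -x (roughly towards the robot). Origin: at bench level straight under the spindle axis; x runs from the open front to the column, z up. Flat bed 104 mm wide, x = -0.120 to +0.095, top at z = 0.010. When the remote is home, its own origin is at x = -0.039, y = 0, z = 0.010 here, its long side along x.
- back_stop (a point): foot of the steel back stop's face, at bed level: x = 0.030, y = 0, z = 0.010 in the press frame (same axes). The stop is 60 mm wide and 18 mm high; the remote's end must touch it.
- guide_mouth (a point): middle of the guides' mouth, at bed level: x = -0.033, y = 0, z = 0.010 in the press frame. Two steel guides, 12 mm high, run from here to the back stop; they are about 66 mm apart here and narrow to 56 mm at x = -0.006, then stay 56 mm apart. The bed in front of this point is clear.
- top_of_arm (a point): middle of the top of the arm that carries the screw: x = 0.033, y = 0, z = 0.112 in the press frame. The arm is 44 mm wide, x = -0.017 to 0.083, z = 0.088 to 0.112 (nut collar on it to 0.116); the column stands behind, at x = 0.048 to 0.088.
- spindle: vertical screw of the press; it goes down without turning when its knob is turned. Origin: on the axis at the middle of the knob's height, 0.172 above the bench at the start. The knob is a black fluted round knob, 36 mm across and 26 mm high (13 mm above and below the origin), free all round. Sprung foot at its lower end: see point thread.
- thread (a point): point on the spindle axis 50 mm below its origin. Below it a steel sleeve holds a sprung foot, a 24 mm disc with 6 mm stroke: it gives from 4 N and stiffens 4 N per mm (half in: 16 N; solid: 28 N). The sleeve's setting varies from job to job and is not measured: at the start the foot's underside is 0.038 to 0.056 above the bench (remote's top when on the bed: 0.030).
- knob (a joint): turn of the knob in rad: 0 right up (start), growing clockwise seen from above, to 5.2. A full turn lowers knob and foot by 48 mm (7.64 mm per rad), so a grasp must go down with it. Friction takes 0.24 N m (at a stop it may hold either way); each newton on the foot adds 0.0076 N m (touch, 4 N: 0.03; half in, 16 N: 0.12). It stays where it is left.
- paste_jar: paste jar, 38 mm across, 32 mm high, right of the press; leave alone. Origin: centre of underside.
- spool: solder spool, 62 mm across, 50 mm high, right of the press and farther off; leave alone. Origin: centre of underside.
- tape_roll: roll of black tape lying flat, 60 mm across, 18 mm high, left of the press and beyond it; leave alone. Origin: centre of underside.
- driver: screwdriver 153 mm long, 19 mm thick, lying along the near edge of the bench; leave alone. Origin: middle of its length, at the underside.
There are look-alikes about, which are no part of the job. Of the things that look like the remote, the larger one is meant.

How it is judged:
By the outcome, as a careful person would: the job done as asked, in the order asked, and still so for the second after the job is handed in, with the robot touching nothing.
It also fails if it takes over 72 s, if anything falls off the work surface, if the arm or the gripper's body presses on something with over 40 N, if the wrist force passes 120 N, or if a joint passes its speed limit or range.

## Working session

There is one attempt and no reset: what is moved stays moved. The work goes in short steps, Python scripts to look and compute and a shell command to move; the robot and the scene stay as the last step left them, time stands still between calls to the robot, and variables do not carry over. Pictures are saved under pics/ and viewed, at most 10 in all, crops included, and the job is handed in when it is done.

```bash
mkdir -p pics; ls; python3 - <<'E'
from station import *
import cv2
s=read_state();print({k:s[k] for k in ("clock","tcp_pos","ee_rot","width","wrist_force")}, tip_extent if not callable(tip_extent) else tip_extent())
for n in("top","side"):
    f=grab_frame(n);cv2.imwrite(f"pics/{n}0.png",f["image"][:,:,::-1])
    print(n,f["fx"],f["cx"],f["cy"],f["T"])
    for t in("remote","press","spindle","paste_jar","spool","tape_roll","driver"):
        print(t,[( [round(float(v)) for v in r["centre"]],round(float(r["conf"]),2)) for r in recognise(t,f)[:4]])
E
```

```text
pics
{'clock': 0.0, 'tcp_pos': array([202.6263199 , 483.71062021, 255.12751729]), 'ee_rot': array([-1.79866972e+02, -1.74210276e-02,  1.57266488e+02]), 'width': 85.97635205913072, 'wrist_force': array([ 1.0962252 , -0.73285731,  0.1778023 ])} 25.0
top 602.649833821521 324.9121965945722 235.22366039892495 [[-1.22228401e-02 -9.98189427e-01  5.88937101e-02  4.79508691e+02]
 [-9.99915865e-01  1.24573365e-02  3.61617308e-03 -1.25407210e+02]
 [-4.34328450e-03 -5.88445552e-02 -9.98257709e-01  1.20187433e+03]
 [ 0.00000000e+00  0.00000000e+00  0.00000000e+00  1.00000000e+00]]
remote [([463, -32, 14], 0.85), ([461, 90, 17], 0.63)]
press [([552, -178, 8], 0.67)]
spindle [([576, -177, 185], 0.81)]
paste_jar [([459, -370, 33], 0.77)]
spool [([630, -370, 46], 0.65)]
tape_roll [([689, -17, 13], 0.91)]
driver [([371, -144, 11], 0.98)]
side 520.1232371946342 321.33344014598504 238.46190317706223 [[-6.85057846e-01 -6.25349407e-01  3.73676152e-01  1.44306461e+02]
 [-7.28435675e-01  5.94212016e-01 -3.41018398e-01  2.02603550e+02]
 [-8.78720695e-03 -5.05816369e-01 -8.62596421e-01  9.66348557e+02]
 [ 0.00000000e+00  0.00000000e+00  0.00000000e+00  1.00000000e+00]]
remote [([463, -28, 14], 0.91), ([563, -165, 9], 0.19)]
press [([566, -164, 10], 0.58), ([567, -173, 185], 0.28)]
spindle [([570, -171, 182], 0.79)]
paste_jar [([450, -367, 32], 0.81)]
spool [([622, -366, 50], 0.71)]
tape_roll [([664, -11, 15], 0.76)]
driver [([368, -138, 15], 0.95)]
```

View pics/top0.png

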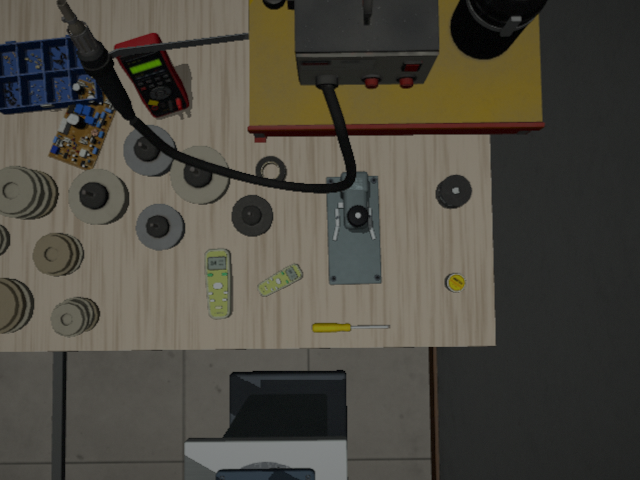

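View pics/side0.png

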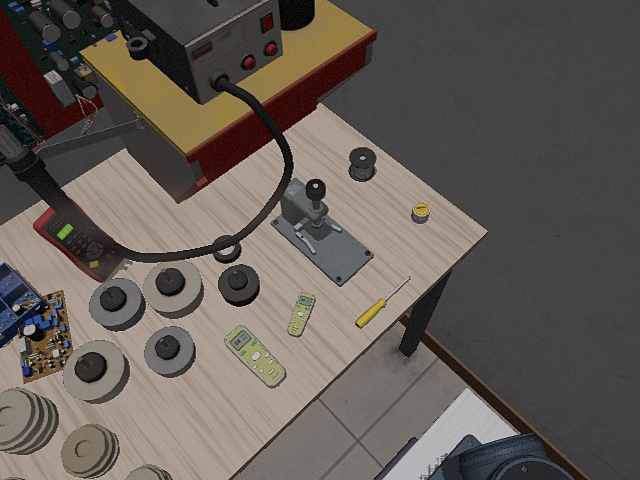

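Both pictures agree. The larger remote is at top px (217,284), the small look-alike is at (280,280), and the press bed spans about (328,178)–(381,284) with its knob at (358,215). A cable passes close to the press column at about (350,185), so I need its height as well as the fine poses.

```bash
cat > h.py <<'E'
import numpy as np, cv2
from station import *
def plane(f,u,v,z,T=None):
    T=f["T"] if T is None else T
    d=T[:3,:3]@np.array([(u-f["cx"])/f["fx"],(v-f["cy"])/f["fy"],1.])
    return T[:3,3]+d*(z-T[2,3])/d[2]
def proj(f,p,T=None):
    T=f["T"] if T is None else T
    c=T[:3,:3].T@(np.asarray(p,float)-T[:3,3])
    return np.array([f["cx"]+f["fx"]*c[0]/c[2],f["cy"]+f["fy"]*c[1]/c[2]])
def show():
    s=read_state();np.set_printoptions(precision=2,suppress=True)
    print(s["clock"],s["tcp_pos"],s["ee_rot"],s["joint_pos"],s["wrist_force"],s["moment"],s["width"],s["grip_force"]);return s
E
python3 - <<'E'
from h import *
fs={n:grab_frame(n) for n in("top","side")}
for n,f in fs.items():
    hsv=cv2.cvtColor(f["image"],cv2.COLOR_RGB2HSV)
    m=cv2.inRange(hsv,(25,50,70),(50,255,255));m=cv2.morphologyEx(m,cv2.MORPH_CLOSE,np.ones((7,7)))
    for c in cv2.findContours(m,cv2.RETR_EXTERNAL,cv2.CHAIN_APPROX_NONE)[0]:
        if cv2.contourArea(c)<200: continue
        w=np.array([plane(f,*p[0],20)[:2] for p in c],np.float32)
        r=cv2.minAreaRect(w)
        if max(r[1])<200:print(n,"remote?",r)
    for k,(u,v) in {"top":{"knob":(358,215)},"side":{"knob":(316,189)}}[n].items(): print(n,k,plane(f,u,v,185))
# epipolar: cable
for u,v in [(350,180),(340,140),(300,185),(250,180),(327,90)]:
    print((u,v),[ (z,plane(fs["top"],u,v,z)[:2].round().tolist(),proj(fs["side"],plane(fs["top"],u,v,z)).round().tolist()) for z in(0,100,200,300,400)])
f=fs["top"];cv2.imwrite("pics/t1.png",cv2.resize(f["image"][160:300,300:460,::-1],None,fx=5,fy=4.2 if 0 else 5*.85,interpolation=cv2.INTER_CUBIC))
f=fs["side"];cv2.imwrite("pics/s1.png",cv2.resize(f["image"][165:290,255:415,::-1],None,fx=4.8,fy=4.8,interpolation=cv2.INTER_CUBIC))
E
```

```text
top remote? ((369.1395263671875, -130.77911376953125), (73.99398803710938, 17.3974609375), 89.32142639160156)
top remote? ((454.9869689941406, -376.60394287109375), (32.89145278930664, 31.92638397216797), 43.951995849609375)
top remote? ((463.7980651855469, -29.675594329833984), (28.878799438476562, 87.36803436279297), 25.86802101135254)
top remote? ((457.46051025390625, 92.11424255371094), (41.22179412841797, 127.11853790283203), 89.96546173095703)
top knob [ 573.10173231 -178.16426008  185.        ]
side remote? ((458.47882080078125, 91.35820770263672), (127.1339111328125, 39.580265045166016), 2.4339191913604736)
side remote? ((366.6310729980469, -128.37545776367188), (72.72423553466797, 17.159345626831055), 89.12152099609375)
side remote? ((458.46728515625, -28.58698272705078), (29.427738189697266, 84.63014221191406), 30.837207794189453)
side knob [ 566.60955813 -171.62057956  185.        ]
(350, 180) [(0, [661.0, -173.0], [289.0, 213.0]), (100, [646.0, -169.0], [289.0, 191.0]), (200, [631.0, -165.0], [290.0, 166.0]), (300, [616.0, -161.0], [290.0, 135.0]), (400, [601.0, -157.0], [291.0, 97.0])]
(340, 140) [(0, [742.0, -154.0], [259.0, 196.0]), (100, [720.0, -151.0], [259.0, 175.0]), (200, [699.0, -149.0], [260.0, 150.0]), (300, [677.0, -147.0], [261.0, 120.0]), (400, [655.0, -144.0], [261.0, 83.0])]
(300, 185) [(0, [652.0, -72.0], [257.0, 242.0]), (100, [638.0, -77.0], [257.0, 220.0]), (200, [623.0, -81.0], [258.0, 194.0]), (300, [609.0, -86.0], [258.0, 162.0]), (400, [595.0, -90.0], [259.0, 122.0])]
(250, 180) [(0, [663.0, 28.0], [216.0, 267.0]), (100, [648.0, 15.0], [217.0, 245.0]), (200, [633.0, 3.0], [217.0, 218.0]), (300, [618.0, -10.0], [218.0, 185.0]), (400, [602.0, -23.0], [219.0, 144.0])]
(327, 90) [(0, [845.0, -129.0], [222.0, 175.0]), (100, [815.0, -129.0], [223.0, 155.0]), (200, [784.0, -128.0], [223.0, 131.0]), (300, [754.0, -128.0], [224.0, 102.0]), (400, [723.0, -128.0], [225.0, 65.0])]
```

View pics/t1.png

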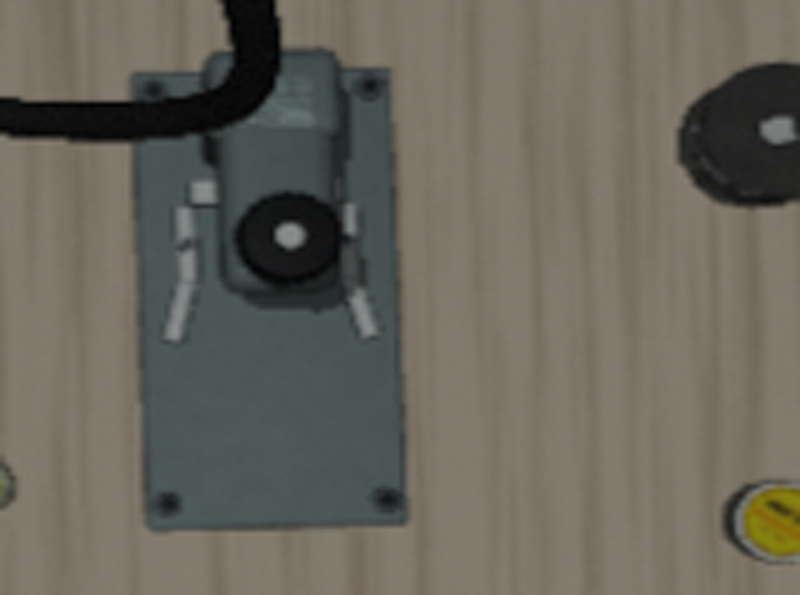

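View pics/s1.png

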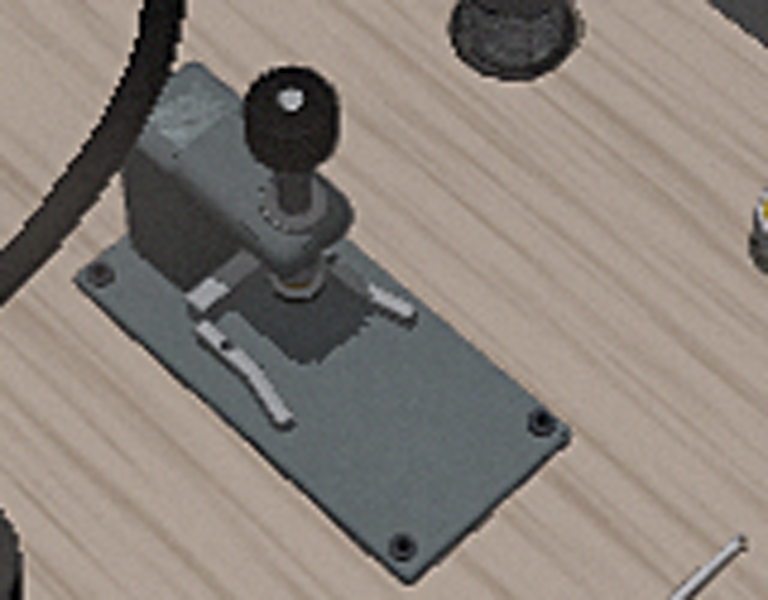

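```bash
python3 - <<'E'
from h import *
fs={n:grab_frame(n) for n in("top","side")}
T=[(326.4,176.9),(378,176),(381.4,283.3),(329.4,284.2)]
S=[(270.6,223.3),None,(373.75,256),(340.4,286.7)]
for n,L in(("top",T),("side",S)):
    P=[plane(fs[n],*p,10)[:2] if p else None for p in L]
    print(n,[p.round(1).tolist() for p in P if p is not None])
    d=P[0]-P[3];ax=d/np.linalg.norm(d);nm=np.array([-ax[1],ax[0]])
    near=(P[2]+P[3])/2
    o=near+ax*120
    print("len",np.linalg.norm(d),"w",np.linalg.norm(P[2]-P[3]),"yaw",np.degrees(np.arctan2(ax[1],ax[0])),"yaw from front edge",np.degrees(np.arctan2(*(P[3]-P[2])[::-1]))-90,"origin",o)
print("knob top",plane(fs["top"],358,215.5,185),"side",plane(fs["side"],255+291/4.8,165+99/4.8,185))
# cable: dark pixel rows in both images, epipolar match
def dark(f): return cv2.inRange(f["image"],(0,0,0),(45,45,45))
mt,ms=dark(fs["top"]),dark(fs["side"])
ref=[(352,180),(353,170),(350,160),(347,150),(344,140),(341,130),(345,187),(335,188),(320,188)]
for u,v in ref:
    out=[]
    for z in range(0,600,5):
        p=plane(fs["top"],u,v,z);q=proj(fs["side"],p).round().astype(int)
        if 0<=q[1]<480 and 0<=q[0]<640 and ms[q[1],q[0]]: out.append((z,p[:2].round().tolist()))
    print((u,v),mt[v,u],out[0] if out else None,out[-1] if out else None,len(out),[o[0] for o in out])
E
echo '{"sx":[0],"sy":[0],"sz":[0],"drx":[0],"dry":[0],"drz":[0]}' > rows.txt && python3 -m jog rows.txt 85; python3 -c "
import json;from h import *;s=show();f=grab_frame('wrist');print(f['T_tool_cam'],f['fx'])"
```

```text
top [[666.2, -125.5], [666.7, -228.3], [453.5, -231.3], [453.0, -128.8]]
len 213.22808558552725 w 102.51115008651598 yaw 0.8809351446167109 yaw from front edge 0.29374526509917587 origin [ 573.23792485 -178.16509481]
side [[662.3, -121.8], [452.3, -225.7], [449.7, -126.0]]
len 212.5714263791056 w 99.78434857981738 yaw 1.1366170688244288 yaw from front edge 1.4596044019300933 origin [ 570.97641537 -173.4875058 ]
knob top [ 572.25210721 -178.1511295   185.        ] side [ 572.70636107 -176.34612205  185.        ]
(352, 180) 255 (170, [635.0, -170.0]) (575, [574.0, -152.0]) 24 [170, 175, 180, 185, 190, 195, 200, 205, 210, 215, 220, 225, 230, 235, 375, 535, 540, 545, 550, 555, 560, 565, 570, 575]
(353, 170) 255 (85, [667.0, -175.0]) (570, [585.0, -154.0]) 46 [85, 90, 95, 100, 105, 110, 115, 120, 125, 130, 135, 140, 145, 150, 155, 160, 165, 170, 175, 180, 185, 190, 195, 200, 205, 210, 215, 220, 225, 230, 235, 240, 245, 250, 255, 260, 525, 530, 535, 540, 545, 550, 555, 560, 565, 570]
(350, 160) 255 (5, [700.0, -173.0]) (565, [597.0, -151.0]) 30 [5, 10, 15, 55, 60, 65, 70, 75, 80, 240, 245,
[... 865 characters left out ...]
 230, 235, 255, 260, 265, 270, 275, 280, 285, 290, 295, 300, 305, 310, 315, 415, 550, 555, 560, 565, 570, 575, 580, 585, 590]
(320, 188) 255 (120, [629.0, -114.0]) (535, [572.0, -118.0]) 14 [120, 165, 170, 175, 340, 345, 350, 355, 360, 365, 370, 375, 380, 535]
clock: 1.12
tcp_pos: [202.9, 484.2, 256.3]
ee_rot: [180.0, 0.0, 157.3]
wrist_force: [-0.7, 0.2, -0.8]
width: 85.3
grip_force: 0.0
1.125 [202.93 484.19 256.33] [180.     0.   157.26] [59.94  2.75  5.69 92.93 -0.   82.68] [-0.72  0.23 -0.81] [-0.06 -0.    0.02] 85.25103827894252 0.0
[[  -0.     -0.96   -0.29   73.54]
 [   1.     -0.     -0.      0.02]
 [   0.     -0.29    0.96 -117.2 ]
 [   0.      0.      0.      1.  ]] 369.074955009817
```

```bash
echo '{"sx":[-387,-387,-387,-387,-387,-387,-387,-387],"sy":[-264,-264,-264,-264,-264,-264,-264,-264],"sz":[60,60,60,60,60,60,60,60],"drx":[0,0,0,0,0,0,0,0],"dry":[0,0,0,0,0,0,0,0],"drz":[-22.7,-22.7,-22.7,-22.7,-22.7,-22.7,-22.7,-22.7]}' > rows.txt && python3 -m jog rows.txt 85; echo '{"sx":[0,0],"sy":[0,0],"sz":[0,0],"drx":[0,0],"dry":[0,0],"drz":[0,0]}' > rows.txt && python3 -m jog rows.txt; python3 - <<'E'
from h import *
from scipy.spatial.transform import Rotation as R
s=show();f=grab_frame("wrist");I=f["image"];cv2.imwrite("pics/w1.png",I[:,:,::-1])
W=np.eye(4);W[:3,:3]=R.from_euler("xyz",s["ee_rot"],degrees=True).as_matrix();W[:3,3]=s["tcp_pos"];W=W@f["T_tool_cam"]
hsv=cv2.cvtColor(I,cv2.COLOR_RGB2HSV)
m=cv2.inRange(hsv,(25,50,60),(50,255,255));m=cv2.morphologyEx(m,cv2.MORPH_CLOSE,np.ones((7,7)))
for c in cv2.findContours(m,cv2.RETR_EXTERNAL,cv2.CHAIN_APPROX_NONE)[0]:
    if cv2.contourArea(c)>400: print(cv2.boundingRect(c),cv2.minAreaRect(np.array([plane(f,*p[0],20,W)[:2] for p in c],np.float32)))
t=grab_frame("side")
print([(z,proj(t,(572,-177,z)).round(1).tolist()) for z in(30,38,47,56,88,172)])
E
```

```text
clock: 2.17
tcp_pos: [458.8, 88.8, 196.1]
ee_rot: [-180.0, 0.0, 179.9]
wrist_force: [0.4, 0.2, 0.0]
width: 85.2
grip_force: 0.0
clock: 2.42
tcp_pos: [457.5, 91.3, 196.3]
ee_rot: [180.0, -0.0, 179.9]
wrist_force: [0.1, -0.0, 0.9]
width: 85.3
grip_force: 0.0
2.425 [457.51  91.34 196.34] [179.97  -0.04 179.94] [ 3.02 -6.27 -9.94 86.36  0.04  3.08] [ 0.14 -0.01  0.94] [ 0.04 -0.05 -0.04] 85.31467904769261 0.0
(301, 378, 77, 31) ((623.6224365234375, 112.59117126464844), (31.288066864013672, 72.6350326538086), 4.893441677093506)
(513, 342, 69, 36) ((586.1905517578125, 304.43670654296875), (32.242706298828125, 59.77330017089844), 22.685762405395508)
(122, 189, 101, 74) ((459.759765625, -26.45317840576172), (28.335208892822266, 91.08853149414062), 30.123401641845703)
(284, 143, 56, 154) ((459.09722900390625, 86.94868469238281), (129.29640197753906, 44.56732940673828), 2.455162286758423)
(0, 98, 80, 25) ((369.97784423828125, -116.50423431396484), (16.702123641967773, 61.73955535888672), 1.0934638977050781)
[(30, [317.4, 229.3]), (38, [317.4, 227.3]), (47, [317.3, 225.0]), (56, [317.2, 222.7]), (88, [317.0, 214.2]), (172, [316.3, 189.8])]
```

View pics/w1.png

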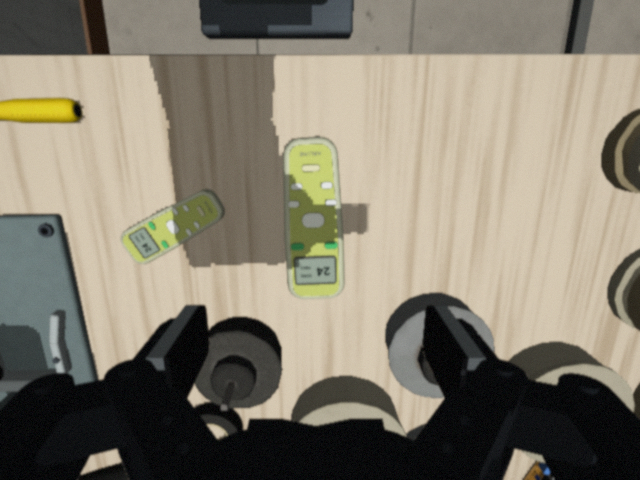

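The wrist view shows the big remote at (284–343, 137–298), yawed about 2.4°, with the display end towards the press. The finger space at its sides is clear.

```bash
echo '{"sx":[38,38,38,38],"sy":[-2.6,-2.6,-2.6,-2.6],"sz":[100,150,150,150],"drx":[0,0,0,0],"dry":[0,0,0,0],"drz":[-2.4,-2.4,-2.4,-2.4]}' > rows.txt && python3 -m jog rows.txt 85; python3 - <<'E'
from h import *
show()
E
```

```text
clock: 3.02
tcp_pos: [416.2, 89.6, 43.7]
ee_rot: [180.0, -0.4, -177.5]
wrist_force: [-0.2, -0.0, 0.0]
width: 85.2
grip_force: 0.0
3.025 [416.15  89.56  43.66] [ 180.     -0.38 -177.49] [  3.1   -8.15 -29.31  69.22   0.01   0.59] [-0.22 -0.04  0.02] [ 0.01  0.05 -0.01] 85.19694273581752 0.0
```

```bash
echo '{"sx":[0,0],"sy":[0,0],"sz":[14,14],"drx":[0,0],"dry":[0,0],"drz":[0,0]}' > rows.txt && python3 -m jog rows.txt 85;  echo '{"sx":[0,0,0,0,0,0],"sy":[0,0,0,0,0,0],"sz":[0,0,0,0,0,0],"drx":[0,0,0,0,0,0],"dry":[0,0,0,0,0,0],"drz":[0,0,0,0,0,0]}' > rows.txt && python3 -m jog rows.txt 40; echo '{"sx":[0,0,0],"sy":[0,0,0],"sz":[-40,-40,-40],"drx":[0,0,0],"dry":[0,0,0],"drz":[0,0,0]}' > rows.txt && python3 -m jog rows.txt; python3 - <<'E'
from h import *
show()
E
```

```text
clock: 3.28
tcp_pos: [420.6, 88.9, 33.1]
ee_rot: [180.0, 0.1, -177.6]
wrist_force: [0.3, 0.7, 0.2]
width: 85.1
grip_force: 0.0
clock: 4.03
tcp_pos: [420.8, 88.5, 33.7]
ee_rot: [-180.0, 0.1, -177.7]
wrist_force: [-1.1, -0.8, 5.4]
width: 41.6
grip_force: 60.3
clock: 4.4
tcp_pos: [419.6, 88.5, 71.9]
ee_rot: [180.0, -0.0, -177.6]
wrist_force: [0.4, 0.2, -0.9]
width: 41.9
grip_force: 60.7
4.4 [419.56  88.52  71.86] [ 180.     -0.03 -177.64] [  2.94  -9.38 -27.04  72.36   0.     0.58] [ 0.41  0.18 -0.95] [0.03 0.07 0.01] 41.92022920400118 60.70904379710555
```

```bash
python3 - <<'E'
from h import *
f=grab_frame("wrist");g=grab_frame("side")
cv2.imwrite("pics/c2.png",np.hstack([cv2.resize(f["image"],(400,300)),g["image"][180:480,150:550]])[:,:,::-1])
E
```

```text
(no output)
```

View pics/c2.png

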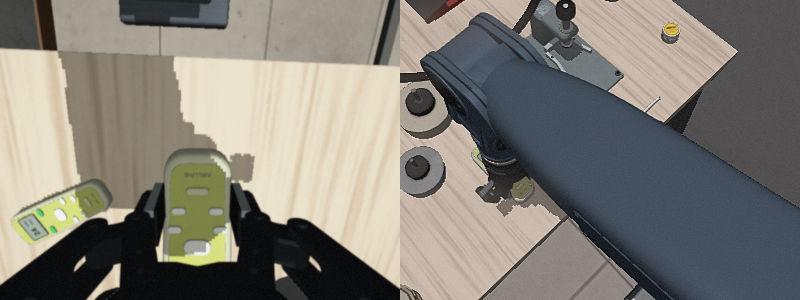

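```bash
python3 - <<'E'
from h import *
from scipy.spatial.transform import Rotation as R
def Wt(p,e,f):
    W=np.eye(4);W[:3,:3]=R.from_euler("xyz",e,degrees=True).as_matrix();W[:3,3]=p;return W@f["T_tool_cam"]
s=show();f=grab_frame("wrist");I=f["image"]
W1=Wt([457.51,91.34,196.34],[179.97,-.04,179.94],f)
print("corner",plane(f,60,214,10,W1),"edge",plane(f,97,385,10,W1),"front edge",plane(f,5,214,10,W1))
W=Wt(s["tcp_pos"],s["ee_rot"],f)
m=cv2.inRange(cv2.cvtColor(I,cv2.COLOR_RGB2HSV),(25,50,60),(50,255,255))[:,240:400]
for r in(260,280,300,330,360,390):
    c=np.flatnonzero(m[r]);
    if len(c): print(r,c[0]+240,c[-1]+240,plane(f,c[0]+240,r,58,W)[:2],plane(f,c[-1]+240,r,58,W)[:2])
c=np.flatnonzero(m.any(1));print("front row",c[0],plane(f,314,c[0],58,W))
E
```

```text
4.5 [418.66  88.47  70.9 ] [-180.     -0.16 -177.64] [  2.94  -9.34 -27.12  72.37   0.     0.58] [ 0.3   1.08 -2.06] [-0.01  0.02  0.02] 41.751139748242004 60.714885361958295
corner [ 451.96 -123.98   10.  ] edge [ 622.46 -122.57   10.  ] front edge [ 451.85 -170.24   10.  ]
280 273 359 [400.86  71.09] [399.55 103.82]
300 272 360 [409.24  70.76] [407.87 104.82]
330 271 360 [422.35  70.44] [420.93 105.8 ]
360 271 359 [436.16  70.51] [434.72 106.42]
390 270 360 [450.76  70.16] [449.24 107.91]
front row 241 [384.73  86.09  58.  ]
```

```bash
echo '{"sx":[13,13,13,13,13,13,13],"sy":[-267,-267,-267,-267,-267,-267,-267],"sz":[-8,-8,-8,-8,-8,-8,-8],"drx":[0,0,0,0,0,0,0],"dry":[0,0,0,0,0,0,0],"drz":[1.5,1.5,1.5,1.5,1.5,1.5,1.5]}' > rows.txt && python3 -m jog rows.txt; echo '{"sx":[0,0,0],"sy":[0,0,0],"sz":[28,28,28],"drx":[0,0,0],"dry":[0,0,0],"drz":[0,0,0]}' > rows.txt && python3 -m jog rows.txt; python3 - <<'E'
from h import *
show()
f=grab_frame("wrist");g=grab_frame("side")
cv2.imwrite("pics/c3.png",np.hstack([cv2.resize(f["image"],(400,300)),cv2.resize(g["image"][140:365,210:510],(400,300))])[:,:,::-1])
E
```

```text
clock: 5.42
tcp_pos: [417.3, -177.1, 79.5]
ee_rot: [179.9, -0.1, -179.1]
wrist_force: [0.6, 0.1, -0.9]
width: 42.1
grip_force: 60.9
clock: 5.8
tcp_pos: [417.9, -177.6, 52.6]
ee_rot: [180.0, -0.0, -179.0]
wrist_force: [-0.4, 0.3, -0.6]
width: 41.6
grip_force: 60.9
5.8 [ 417.95 -177.64   52.6 ] [ 179.98   -0.01 -179.02] [-31.5   -4.55 -24.97  69.61   0.01 -32.48] [-0.39  0.3  -0.6 ] [-0.03  0.    0.01] 41.63091233388511 60.937218787148595
```

View pics/c3.png

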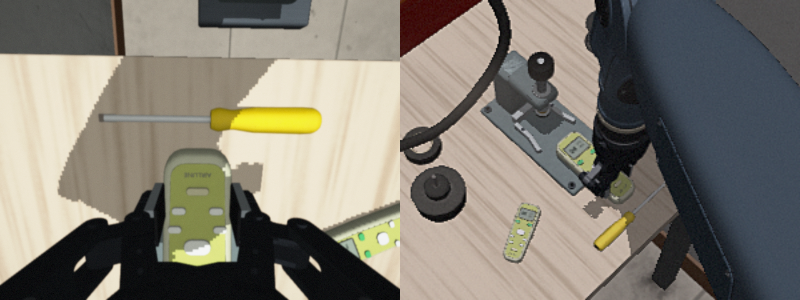

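```bash
python3 - <<'E'
from h import *
g=grab_frame("side")
for x in(505,515,525,535):
  print(x,[proj(g,(x,y,40)).round(1).tolist() for y in(-155,-178,-203)])
I=g["image"]
m=cv2.inRange(cv2.cvtColor(I,cv2.COLOR_RGB2HSV),(25,50,60),(50,255,255))[215:300,310:380]
c=max(cv2.findContours(m,cv2.RETR_EXTERNAL,cv2.CHAIN_APPROX_NONE)[0],key=cv2.contourArea)[:,0]+[310,215]
w=np.array([plane(g,*p,40)[:2] for p in c]);print("green: max x",w[:,0].max(),"y range at front",w[w[:,0]>w[:,0].max()-12][:,1].min(),w[w[:,0]>w[:,0].max()-12][:,1].max())
cv2.imwrite("pics/c4.png",cv2.resize(I[150:300,260:420,::-1],(800,600) if 0 else (640,600),interpolation=cv2.INTER_CUBIC))
E
```

```text
505 [[331.9, 253.5], [340.1, 246.7], [348.7, 239.4]]
515 [[328.5, 250.4], [336.7, 243.6], [345.3, 236.4]]
525 [[325.2, 247.3], [333.3, 240.6], [342.0, 233.4]]
535 [[321.8, 244.2], [329.9, 237.5], [338.6, 230.4]]
green: max x 520.1014555515059 y range at front -193.64041769345727 -156.00628891229542
```

View pics/c4.png

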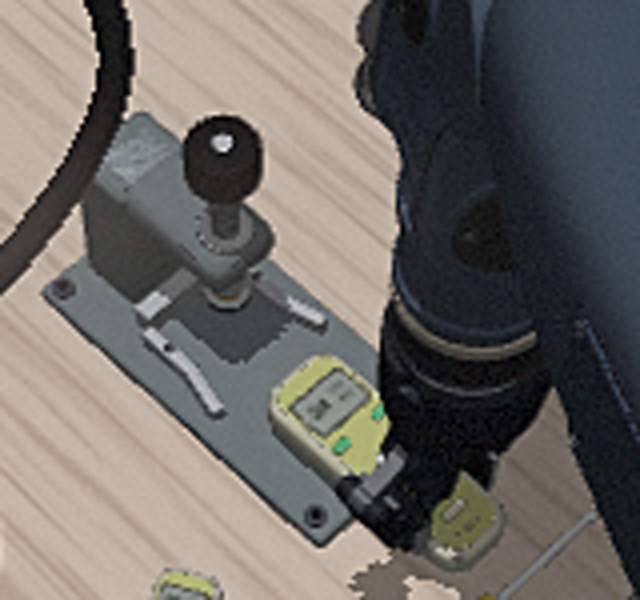

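```bash
echo '{"sx":[0,-30,-45,-55,-55],"sy":[-1,-1,-1,-1,-1],"sz":[7,7,7,7,7],"drx":[0,0,0,0,0],"dry":[0,0,0,0,0],"drz":[0,0,0,0,0]}' > rows.txt && python3 -m jog rows.txt; echo '{"sx":[-5,-8,-8],"sy":[0,0,0],"sz":[0,0,0],"drx":[0,0,0],"dry":[0,0,0],"drz":[0,0,0]}' > rows.txt && python3 -m jog rows.txt;echo '{"sx":[-5,-8,-8],"sy":[0,0,0],"sz":[0,0,0],"drx":[0,0,0],"dry":[0,0,0],"drz":[0,0,0]}' > rows.txt && python3 -m jog rows.txt; python3 - <<'E'
from h import *
show()
E
```

```text
clock: 6.58
tcp_pos: [473.2, -179.0, 45.3]
ee_rot: [-180.0, -0.0, -179.1]
wrist_force: [0.6, 0.8, -0.7]
width: 41.6
grip_force: 60.9
clock: 6.95
tcp_pos: [480.9, -178.8, 45.4]
ee_rot: [-180.0, 0.0, -179.1]
wrist_force: [0.4, 0.5, -1.6]
width: 41.4
grip_force: 60.9
clock: 7.32
tcp_pos: [489.1, -178.7, 45.4]
ee_rot: [-180.0, 0.0, -179.1]
wrist_force: [-0.3, 0.6, -1.3]
width: 41.7
grip_force: 60.9
7.325 [ 489.11 -178.69   45.36] [-180.      0.01 -179.12] [-27.45   5.67 -15.53  68.79  -0.   -28.33] [-0.28  0.62 -1.29] [-0.03  0.01 -0.07] 41.727968462138094 60.9064682177268
```

```bash
for i in 1 2 3; do echo '{"sx":[-3,-3],"sy":[0,0],"sz":[0,0],"drx":[0,0],"dry":[0,0],"drz":[0,0]}' > rows.txt && python3 -m jog rows.txt | grep -E "tcp|force"; done
```

```text
tcp_pos: [492.0, -178.6, 45.3]
wrist_force: [0.1, -0.3, -1.5]
grip_force: 60.9
tcp_pos: [495.1, -178.6, 45.4]
wrist_force: [-0.2, 0.3, -0.6]
grip_force: 60.9
tcp_pos: [497.4, -178.5, 45.0]
wrist_force: [-2.5, -0.6, 0.2]
grip_force: 61.0
```

```bash
for i in 1 2; do echo '{"sx":[-2,-2],"sy":[0,0],"sz":[0,0],"drx":[0,0],"dry":[0,0],"drz":[0,0]}' > rows.txt && python3 -m jog rows.txt | grep -E "tcp|force|ee"; done
```

```text
tcp_pos: [497.7, -178.4, 44.4]
ee_rot: [180.0, -0.3, -179.2]
wrist_force: [-5.4, -1.1, -1.1]
grip_force: 61.3
tcp_pos: [497.9, -178.3, 43.9]
ee_rot: [180.0, -0.5, -179.2]
wrist_force: [-8.1, -1.3, 0.8]
grip_force: 61.6
```

```bash
echo '{"sx":[0,0],"sy":[0,0],"sz":[1.5,1.5],"drx":[0,0],"dry":[0,0],"drz":[0,0]}' > rows.txt && python3 -m jog rows.txt; echo '{"sx":[3,3,3,3],"sy":[0,0,0,0],"sz":[0,0,0,0],"drx":[0,0,0,0],"dry":[0,0,0,0],"drz":[0,0,0,0]}' > rows.txt && python3 -m jog rows.txt 85;  python3 - <<'E'
from h import *
from scipy.spatial.transform import Rotation as R
s=show();g=grab_frame("side");f=grab_frame("wrist")
cv2.imwrite("pics/c5.png",np.hstack([cv2.resize(f["image"],(400,300)),cv2.resize(g["image"][150:270,260:420],(400,300),interpolation=cv2.INTER_CUBIC)])[:,:,::-1])
E
```

```text
clock: 8.82
tcp_pos: [497.9, -178.3, 43.9]
ee_rot: [180.0, -0.5, -179.2]
wrist_force: [-11.7, 0.4, 7.4]
width: 41.6
grip_force: 62.6
clock: 9.32
tcp_pos: [499.4, -178.5, 44.0]
ee_rot: [-180.0, 0.1, -179.1]
wrist_force: [-0.2, 0.5, 0.9]
width: 84.8
grip_force: 0.0
9.325 [ 499.36 -178.55   44.04] [-179.99    0.06 -179.12] [-26.93   7.07 -14.16  68.72   0.02 -27.81] [-0.2   0.46  0.88] [-0.09 -0.02 -0.02] 84.77801874862786 0.0
```

View pics/c5.png

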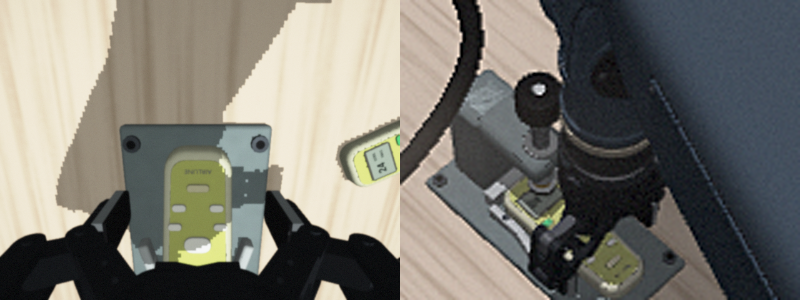

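```bash
echo '{"sx":[10,40,70,100,120,120,120],"sy":[0,0,0,0,0,0,0],"sz":[-15,-70,-120,-170,-210,-210,-210],"drx":[0,0,0,0,0,0,0],"dry":[0,0,0,0,0,0,0],"drz":[0,0,0,0,0,0,0]}' > rows.txt && python3 -m jog rows.txt 85; python3 - <<'E'
from h import *
from scipy.spatial.transform import Rotation as R
s=show();g=grab_frame("side");t=grab_frame("top");f=grab_frame("wrist")
W=np.eye(4);W[:3,:3]=R.from_euler("xyz",s["ee_rot"],degrees=True).as_matrix();W[:3,3]=s["tcp_pos"];W=W@f["T_tool_cam"];np.save("W.npy",W)
cv2.imwrite("pics/w6.png",f["image"][:,:,::-1]);cv2.imwrite("pics/s6.png",g["image"][:,:,::-1]);cv2.imwrite("pics/t6.png",t["image"][:,:,::-1])
A=cv2.resize(f["image"][130:480,145:495],(400,400));B=cv2.resize(g["image"][150:300,255:405],(400,400),interpolation=cv2.INTER_CUBIC)
cv2.imwrite("pics/c6.png",np.hstack([A,B])[:,:,::-1])
E
```

```text
clock: 10.3
tcp_pos: [378.7, -180.4, 254.2]
ee_rot: [-180.0, 0.1, -179.2]
wrist_force: [-0.1, -0.3, -0.7]
width: 84.8
grip_force: 0.0
10.3 [ 378.7  -180.35  254.25] [-179.96    0.06 -179.15] [-34.65 -13.06  -9.27  93.72   0.01 -35.49] [-0.05 -0.34 -0.71] [-0.01 -0.02  0.05] 84.79438856521637 0.0
```

View pics/c6.png

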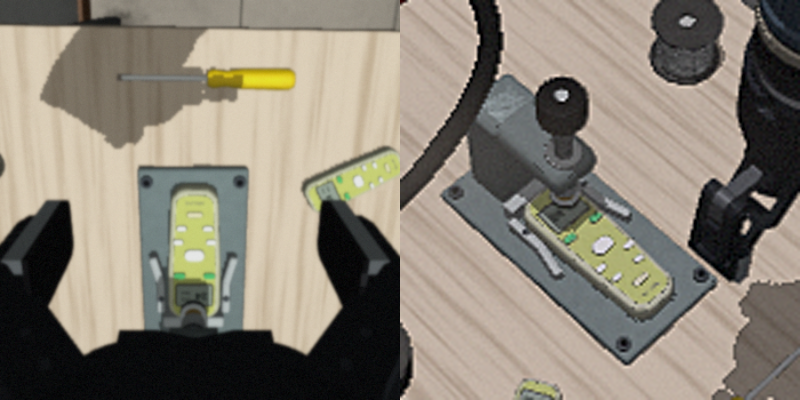

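```bash
python3 - <<'E'
from h import *
f=grab_frame("wrist");W=np.load("W.npy");I=f["image"]
hsv=cv2.cvtColor(I,cv2.COLOR_RGB2HSV)
print([(r,I[r,308:320].mean(0).round().astype(int).tolist()) for r in range(270,304,1)])
for r in(275,290,293,296): print(r,plane(f,313,r,10,W)[0],plane(f,313,r,20,W)[0],plane(f,313,r,30,W)[0])
t=grab_frame("top")
print([(r,t["image"][r,354:360].mean(0).round().astype(int).tolist()) for r in range(266,288)])
for r in(284,277,278,276,275): print(r,plane(t,356,r,10)[0],plane(t,356,r,28)[0])
E
```

```text
[(270, [214, 199, 176]), (271, [213, 199, 176]), (272, [212, 199, 176]), (273, [204, 190, 168]), (274, [178, 164, 144]), (275, [129, 120, 105]), (276, [82, 81, 74]), (277, [68, 75, 74]), (278, [84, 95, 95]), (279, [101, 115, 114]), (280, [112, 127, 127]), (281, [118, 134, 133]), (282, [120, 136, 135]), (283, [121, 137, 136]), (284, [122, 137, 137]), (285, [122, 138, 137]), (286, [121, 137, 137]), (287, [119, 134, 134]), (288, [112, 126, 126]), (289, [92, 104, 103]), (290, [75, 82, 76]), (291, [70, 74, 65]), (292, [74, 76, 64]), (293, [79, 82, 69]), (294, [88, 90, 75]), (295, [104, 106, 89]), (296, [129, 132, 112]), (297, [161, 164, 140]), (298, [185, 189, 163]), (299, [198, 201, 174]), (300, [198, 201, 170]), (301, [187, 192, 146]), (302, [187, 194, 124]), (303, [196, 205, 118])]
275 452.96737036708134 448.8723151375523 444.77725990802327
290 470.18989997101824 465.6182575764268 461.04661518183525
293 473.6880197597722 469.0195763126344 464.35113286549665
296 477.2043362104495 472.4385881671096 467.6728401237696
[(266, [131, 133, 104]), (267, [122, 126, 90]), (268, [120, 127, 74]), (269, [122, 129, 75]), (270, [120, 127, 74]), (271, [112, 118, 73]), (272, [110, 117, 73]), (273, [121, 129, 74]), (274, [122, 129, 78]), (275, [124, 130, 95]), (276, [118, 121, 106]), (277, [99, 102, 91]), (278, [70, 78, 77]), (279, [80, 91, 92]), (280, [81, 91, 92]), (281, [80, 90, 91]), (282, [77, 87, 88]), (283, [69, 74, 74]), (284, [92, 88, 79]), (285, [130, 122, 107]), (286, [130, 122, 107]), (287, [129, 121, 107])]
284 452.74650145685166 453.15067108976314
277 466.51195123351727 466.7082314188337
278 464.5443093771627 464.7703054079632
276 468.4799763986953 468.64653494969684
275 470.44838498471404 470.58521611087815
```

The remote is straight between the guides, with about 12 mm from its front end to the bed's front edge (12 mm expected). Together with the stop contact I felt, that means it is home. Next, the knob.

```bash
echo '{"sx":[-60,-120,-180,-193.5,-193.5,-193.5,-193.5,-193.5],"sy":[0,0,0,0.2,0.2,0.2,0.2,0.2],"sz":[0,0,0,0,0,0,0,0],"drx":[0,0,0,0,0,0,0,0],"dry":[0,0,0,0,0,0,0,0],"drz":[-10,-20,-30,-40,-50,-60,-70,-80]}' > rows.txt && python3 -m jog rows.txt 60;  echo '{"sx":[0,0,0,0,0,0,0],"sy":[0,0,0,0,0,0,0],"sz":[0,0,0,0,0,0,0],"drx":[0,0,0,0,0,0,0],"dry":[0,0,0,0,0,0,0],"drz":[-10,-20,-30,-40,-46,-46,-46]}' > rows.txt && python3 -m jog rows.txt; python3 - <<'E'
from h import *
s=show();t=grab_frame("side");cv2.imwrite("pics/s7.png",t["image"][100:340,200:520,::-1])
E
```

```text
clock: 11.55
tcp_pos: [572.2, -176.9, 252.3]
ee_rot: [179.9, 0.0, -98.8]
wrist_force: [-0.9, 0.3, 0.8]
width: 59.9
grip_force: 0.0
clock: 12.42
tcp_pos: [572.2, -177.0, 253.0]
ee_rot: [180.0, 0.1, -53.2]
wrist_force: [0.3, -0.5, 0.6]
width: 60.2
grip_force: 0.0
12.425 [ 572.23 -177.03  253.  ] [179.96   0.07 -53.21] [ -23.6    14.09   17.93   93.92    0.   -150.39] [ 0.25 -0.5   0.58] [-0.03  0.04  0.01] 60.219646224581496 0.0
```

View pics/s7.png

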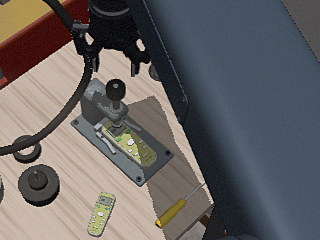

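```bash
echo '{"sx":[0,0,0,0],"sy":[0,0,0,0],"sz":[10,20,30,30],"drx":[0,0,0,0],"dry":[0,0,0,0],"drz":[0,0,0,0]}' > rows.txt && python3 -m jog rows.txt 46; echo '{"sx":[0,0,0],"sy":[0,0,0],"sz":[10,18,18],"drx":[0,0,0],"dry":[0,0,0],"drz":[0,0,0]}' > rows.txt && python3 -m jog rows.txt; python3 - <<'E'
from h import *
show()
E
```

```text
clock: 12.98
tcp_pos: [571.5, -176.9, 222.0]
ee_rot: [179.9, 0.2, -53.1]
wrist_force: [-0.7, 0.5, 0.3]
width: 45.9
grip_force: 0.0
clock: 13.35
tcp_pos: [571.8, -177.0, 204.6]
ee_rot: [179.9, 0.1, -53.1]
wrist_force: [-1.1, -0.0, -0.2]
width: 46.2
grip_force: 0.0
13.35 [ 571.77 -176.98  204.59] [179.94   0.1  -53.14] [ -23.62   13.59   11.83   88.35   -0.   -150.48] [-1.05 -0.01 -0.21] [-0.    0.05 -0.03] 46.17261876893739 0.0
```

Clear so far, so I'll close on the knob.

```bash
echo '{"sx":[0,0,0,0],"sy":[0,0,0,0],"sz":[0,0,0,0],"drx":[0,0,0,0],"dry":[0,0,0,0],"drz":[0,0,0,0]}' > rows.txt && python3 -m jog rows.txt 25; python3 - <<'E'
from h import *
show()
E
```

```text
clock: 13.85
tcp_pos: [572.5, -176.9, 206.2]
ee_rot: [-180.0, -0.0, -53.1]
wrist_force: [0.5, 2.0, 0.7]
width: 31.7
grip_force: 59.5
13.85 [ 572.53 -176.9   206.21] [-179.95   -0.    -53.12] [ -23.6    13.55   11.96   88.38    0.04 -150.48] [0.5  1.97 0.7 ] [0.44 0.04 0.01] 31.730752117800193 59.532179832458496
```

```bash
cat >> h.py <<'E'
def m():
    a=[]
    s=read_state();print("t",s["clock"],"tcp",s["tcp_pos"].round(1),"yaw",round(float(s["ee_rot"][2]),1),"F",s["wrist_force"].round(1),"M",s["moment"].round(3),"w",round(s["width"],1),"j6",round(float(s["joint_pos"][5]),1),"tau6",round(float(s["joint_efforts"][5]),3))
E
echo '{"sx":[0,0,0,0],"sy":[0,0,0,0],"sz":[0.67,1.33,2,2.67],"drx":[0,0,0,0],"dry":[0,0,0,0],"drz":[5,10,15,20]}' > rows.txt && python3 -m jog rows.txt >/dev/null; python3 -c "from h import *;m()"; echo '{"sx":[0,0,0,0],"sy":[0,0,0,0],"sz":[0.67,1.33,2,2.67],"drx":[0,0,0,0],"dry":[0,0,0,0],"drz":[5,10,15,20]}' > rows.txt && python3 -m jog rows.txt >/dev/null; python3 -c "from h import *;m()"
```

```text
t 14.35 tcp [ 573.1 -176.6  203.6] yaw -73.2 F [1.  2.9 0.8] M [ 0.573 -0.259  0.23 ] w 31.5 j6 -130.4 tau6 -0.236
t 14.85 tcp [ 573.7 -176.5  200.9] yaw -93.2 F [2.9 2.8 0.1] M [ 0.612 -0.673  0.238] w 31.6 j6 -110.4 tau6 -0.23
```

```bash
for i in 1 2 3; do echo '{"sx":[0,0,0,0],"sy":[0,0,0,0],"sz":[0.67,1.33,2,2.67],"drx":[0,0,0,0],"dry":[0,0,0,0],"drz":[5,10,15,20]}' > rows.txt && python3 -m jog rows.txt >/dev/null; python3 -c "from h import *;m()"; done
```

```text
t 15.35 tcp [ 574.3 -176.7  198.3] yaw -113.2 F [ 5.1  2.1 -1. ] M [ 0.468 -0.891  0.195] w 31.8 j6 -90.4 tau6 -0.224
t 15.85 tcp [ 574.9 -177.   195.6] yaw -133.2 F [ 6.6  1.1 -0.6] M [ 0.382 -1.226  0.267] w 31.5 j6 -70.4 tau6 -0.219
t 16.35 tcp [ 575.3 -177.5  193. ] yaw -153.2 F [ 6.   0.6 -1.8] M [ 0.133 -1.406  0.255] w 31.8 j6 -50.4 tau6 -0.215
```

```bash
echo '{"sx":[-1.2,-2.4,-2.4],"sy":[-0.9,-1.8,-1.8],"sz":[0,0,0],"drx":[0,0,0],"dry":[0,0,0],"drz":[0,0,0]}' > rows.txt && python3 -m jog rows.txt >/dev/null; python3 -c "from h import *;m()"; for i in 1 2; do echo '{"sx":[0,0,0.1,0.1],"sy":[-0.16,-0.33,-0.5,-0.65],"sz":[0.67,1.33,2,2.67],"drx":[0,0,0,0],"dry":[0,0,0,0],"drz":[5,10,15,20]}' > rows.txt && python3 -m jog rows.txt >/dev/null; python3 -c "from h import *;m()"; done
```

```text
t 16.725 tcp [ 575.6 -177.6  192.9] yaw -153.1 F [1.  0.5 1.2] M [ 0.387 -0.423  0.055] w 31.5 j6 -50.4 tau6 0.075
t 17.225 tcp [ 575.7 -178.3  190.2] yaw -173.2 F [2.  1.8 1. ] M [ 0.389 -0.474  0.181] w 31.7 j6 -30.3 tau6 -0.249
t 17.725 tcp [ 575.7 -179.   187.6] yaw 166.8 F [1.7 1.7 1.7] M [ 0.314 -0.472  0.177] w 31.7 j6 -10.4 tau6 -0.25
```

```bash
for i in 1 2 3 4; do echo '{"sx":[0,0],"sy":[-0.16,-0.33],"sz":[0.67,1.33],"drx":[0,0],"dry":[0,0],"drz":[5,10]}' > rows.txt && python3 -m jog rows.txt >/dev/null; python3 -c "from h import *;m()"; done
```

```text
t 17.975 tcp [ 575.6 -179.3  186.3] yaw 156.8 F [2.  1.3 0.9] M [ 0.343 -0.449  0.162] w 31.8 j6 -0.4 tau6 -0.25
t 18.225 tcp [ 575.4 -179.6  184.9] yaw 146.7 F [2.4 2.6 3.3] M [ 0.368 -0.423  0.208] w 31.7 j6 9.5 tau6 -0.25
t 18.475 tcp [ 575.2 -179.9  183.6] yaw 136.7 F [2.5 1.4 2.3] M [ 0.278 -0.445  0.181] w 31.6 j6 19.5 tau6 -0.25
t 18.725 tcp [ 574.9 -180.1  182.3] yaw 126.8 F [2.6 3.6 2.3] M [ 0.355 -0.408  0.233] w 31.4 j6 29.5 tau6 -0.199
```

```bash
for i in 1 2 3; do echo '{"sx":[0,0],"sy":[-0.08,-0.16],"sz":[0.33,0.67],"drx":[0,0],"dry":[0,0],"drz":[2.5,5]}' > rows.txt && python3 -m jog rows.txt >/dev/null; python3 -c "from h import *;m()"; done; python3 - <<'E'
from h import *
g=grab_frame("side");cv2.imwrite("pics/s8.png",cv2.resize(g["image"][180:270,270:390,::-1],(800,600),interpolation=cv2.INTER_CUBIC))
E
```

```text
t 18.975 tcp [ 574.8 -180.2  181.6] yaw 121.8 F [1.7 1.5 2.4] M [ 0.346 -0.382  0.273] w 31.7 j6 34.4 tau6 0.046
t 19.225 tcp [ 574.6 -180.3  181. ] yaw 116.8 F [3.1 1.5 1.6] M [ 0.351 -0.422  0.278] w 32.3 j6 39.4 tau6 0.064
t 19.475 tcp [ 574.5 -180.4  180.3] yaw 111.9 F [1.5 2.6 1.9] M [ 0.39  -0.374  0.403] w 31.4 j6 44.3 tau6 0.084
```

View pics/s8.png

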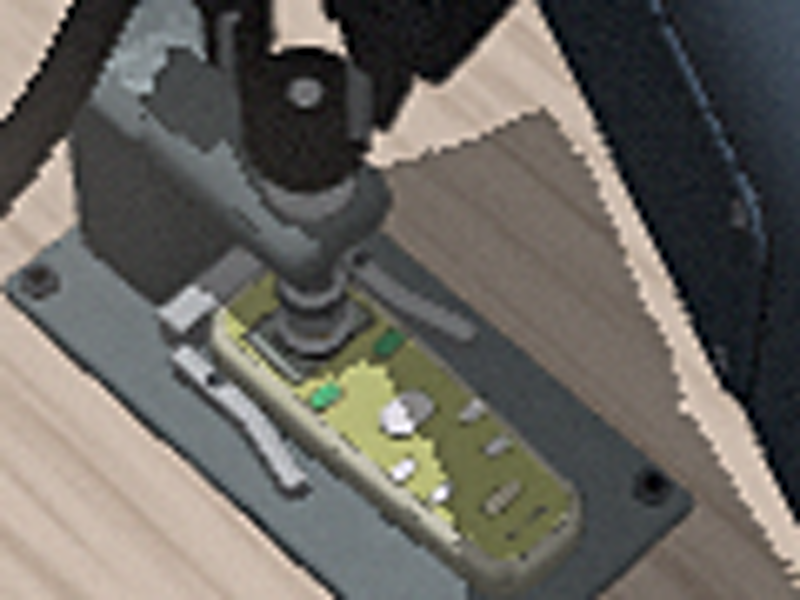

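```bash
cat > avg.py <<'E'
from h import *
A=[]
for i in range(8):
    s=read_state();A.append(np.r_[s["moment"],s["wrist_force"],s["joint_efforts"][5],s["ee_rot"][2],s["tcp_pos"]]);grab_frame("wrist")
A=np.array(A);print(A.mean(0).round(3),"Mz",A[:,2].round(3),"t6",A[:,6].round(3))
E
python3 avg.py; echo '{"sx":[0],"sy":[-0.08],"sz":[0.33],"drx":[0],"dry":[0],"drz":[2.5]}' > rows.txt && python3 -m jog rows.txt>/dev/null; python3 avg.py
```

```text
[ 3.88000e-01 -3.09000e-01  1.69000e-01  1.15200e+00  1.84900e+00
  3.21500e+00  1.79000e-01  1.11888e+02  5.74501e+02 -1.80422e+02
  1.80303e+02] Mz [0.194 0.171 0.163 0.152 0.141 0.185 0.147 0.197] t6 [0.247 0.22  0.147 0.134 0.149 0.165 0.179 0.191]
[ 4.77000e-01 -1.77000e-01  1.59000e-01  4.37000e-01  1.98600e+00
  4.66000e+00  1.37000e-01  1.09370e+02  5.74424e+02 -1.80449e+02
  1.79914e+02] Mz [0.335 0.213 0.202 0.109 0.096 0.087 0.097 0.131] t6 [0.028 0.231 0.21  0.138 0.12  0.121 0.124 0.124]
```

```bash
cat > r.py <<'E'
from h import *
s=read_state();print(round(float(s["ee_rot"][2]),1),"z %.1f Mz %.3f t6 %.3f Fz %.1f w %.1f"%(s["tcp_pos"][2],s["moment"][2],s["joint_efforts"][5],s["wrist_force"][2],s["width"]))
E
for i in $(seq 16); do echo '{"sx":[0],"sy":[0.08],"sz":[-0.333],"drx":[0],"dry":[0],"drz":[-2.5]}' > rows.txt && python3 -m jog rows.txt >/dev/null; python3 r.py; done; echo fwd;  for i in $(seq 16); do echo '{"sx":[0],"sy":[-0.08],"sz":[0.333],"drx":[0],"dry":[0],"drz":[2.5]}' > rows.txt && python3 -m jog rows.txt >/dev/null; python3 r.py; done
```

```text
111.9 z 180.1 Mz -0.169 t6 0.081 Fz 4.8 w 31.5
114.4 z 180.5 Mz -0.178 t6 0.030 Fz 4.9 w 31.7
116.9 z 180.8 Mz -0.227 t6 0.019 Fz 4.7 w 31.6
119.4 z 181.1 Mz -0.229 t6 0.009 Fz 4.7 w 31.4
121.9 z 181.5 Mz -0.261 t6 -0.000 Fz 5.1 w 31.6
124.4 z 181.8 Mz -0.260 t6 -0.010 Fz 5.0 w 31.3
126.9 z 182.1 Mz -0.268 t6 -0.020 Fz 5.5 w 31.7
129.4 z 182.4 Mz -0.280 t6 -0.030 Fz 4.0 w 31.1
131.9 z 182.7 Mz -0.309 t6 -0.040 Fz 4.8 w 31.6
134.4 z 183.1 Mz -0.316 t6 -0.079 Fz 5.0 w 31.6
136.9 z 183.4 Mz -0.313 t6 -0.076 Fz 4.2 w 31.7
139.4 z 183.7 Mz -0.277 t6 -0.076 Fz 5.4 w 31.6
141.9 z 184.1 Mz -0.316 t6 -0.076 Fz 4.5 w 31.5
144.4 z 184.4 Mz -0.366 t6 -0.076 Fz 3.9 w 31.6
146.9 z 184.7 Mz -0.296 t6 -0.076 Fz 4.1 w 31.4
149.4 z 185.1 Mz -0.309 t6 -0.076 Fz 4.2 w 31.7
fwd
146.8 z 184.8 Mz 0.181 t6 -0.134 Fz 5.4 w 31.6
144.3 z 184.5 Mz 0.229 t6 -0.051 Fz 5.6 w 31.5
141.8 z 184.2 Mz 0.158 t6 -0.049 Fz 5.5 w 31.6
139.3 z 183.8 Mz 0.139 t6 -0.049 Fz 4.8 w 31.8
136.8 z 183.5 Mz 0.222 t6 -0.049 Fz 4.5 w 31.5
134.3 z 183.1 Mz 0.208 t6 -0.049 Fz 5.7 w 31.5
131.8 z 182.9 Mz 0.201 t6 -0.031 Fz 5.5 w 31.6
129.3 z 182.5 Mz 0.278 t6 -0.007 Fz 4.6 w 31.4
126.8 z 182.2 Mz 0.320 t6 0.003 Fz 5.4 w 31.4
124.3 z 181.9 Mz 0.240 t6 0.012 Fz 4.4 w 31.7
121.8 z 181.5 Mz 0.256 t6 0.022 Fz 5.8 w 31.7
119.3 z 181.2 Mz 0.239 t6 0.032 Fz 5.4 w 31.4
116.8 z 180.9 Mz 0.223 t6 0.041 Fz 4.9 w 31.8
114.3 z 180.6 Mz 0.283 t6 0.052 Fz 5.3 w 31.9
111.8 z 180.2 Mz 0.249 t6 0.061 Fz 4.8 w 31.6
109.3 z 179.9 Mz 0.296 t6 0.071 Fz 4.8 w 31.8
```

The j6 torque gives a clean signal. It jumps at touch (yaw ≈132.5°) and is now +0.120 N m above the free-running value, 23° past touch. That is 16 N, so the foot is half in. I'll release and lift clear.

```bash
echo '{"sx":[0,0,0],"sy":[0,0,0],"sz":[0,0,0],"drx":[0,0,0],"dry":[0,0,0],"drz":[0,0,0]}' > rows.txt && python3 -m jog rows.txt 46; echo '{"sx":[0,0,0,0,0,0],"sy":[0,0,0,0,0,0],"sz":[-10,-25,-45,-70,-90,-90],"drx":[0,0,0,0,0,0],"dry":[0,0,0,0,0,0],"drz":[0,0,0,0,0,0]}' > rows.txt && python3 -m jog rows.txt; python3 -c "from h import *;m()"
```

```text
clock: 24.82
tcp_pos: [573.8, -180.7, 178.6]
ee_rot: [-179.9, -0.0, 109.4]
wrist_force: [0.2, -0.1, -0.3]
width: 45.9
grip_force: 0.0
clock: 25.58
tcp_pos: [575.7, -181.0, 273.3]
ee_rot: [179.7, 0.3, 109.4]
wrist_force: [0.6, -0.1, 0.0]
width: 45.7
grip_force: 0.0
t 25.575 tcp [ 575.7 -181.   273.3] yaw 109.4 F [ 0.6 -0.1  0. ] M [0.019 0.013 0.061] w 45.7 j6 46.8 tau6 -0.0
```

I've already viewed more pictures than the ten allowed, so I'll make the last check with numbers only.

```bash
echo '{"sx":[20,40,56,56,56],"sy":[-55,-115,-160,-160,-160],"sz":[0,0,0,0,0],"drx":[0,0,0,0,0],"dry":[0,0,0,0,0],"drz":[0,0,0,0,0]}' > rows.txt && python3 -m jog rows.txt | head -2; python3 - <<'E'
from h import *
t=grab_frame("top");g=grab_frame("side")
a=cv2.imread("pics/t6.png")[:,:,::-1];b=cv2.imread("pics/s6.png")[:,:,::-1]
for n,p,f in(("top",a,t),("side",b,g)):
    mk=lambda I:cv2.inRange(cv2.cvtColor(np.ascontiguousarray(I),cv2.COLOR_RGB2HSV),(25,50,50),(50,255,255))
    for I,l in((p,"before"),(f["image"],"now")):
        M=mk(I)[200:300,300:400]
        ys,xs=np.nonzero(M);print(n,l,len(xs),xs.min()+300,xs.max()+300,ys.min()+200,ys.max()+200)
    for k in("remote","spindle","paste_jar","spool","tape_roll","driver"):
        print(k,[(np.round(r["centre"]).tolist(),round(float(r["conf"]),2)) for r in recognise(k,f)[:3]])
E
```

```text
clock: 26.2
tcp_pos: [405.3, -180.9, 269.4]
top before 799 300 364 225 276
top now 797 300 364 225 276
remote [([465.0, -33.0, 13.0], 0.84)]
spindle [([574.0, -174.0, 159.0], 0.71)]
paste_jar [([457.0, -372.0, 30.0], 0.67), ([573.0, -173.0, 156.0], 0.54)]
spool [([632.0, -371.0, 49.0], 0.79)]
tape_roll [([691.0, -15.0, 14.0], 0.95), ([519.0, -175.0, 26.0], 0.45)]
driver [([369.0, -123.0, 15.0], 0.66), ([575.0, -180.0, 9.0], 0.54), ([455.0, -371.0, 30.0], 0.44)]
side before 668 300 382 221 299
side now 668 300 380 221 299
remote [([462.0, -30.0, 14.0], 0.6), ([366.0, -139.0, 12.0], 0.59), ([570.0, -163.0, 16.0], 0.32)]
spindle [([571.0, -170.0, 154.0], 0.79), ([637.0, -372.0, 49.0], 0.24)]
paste_jar [([368.0, -138.0, 15.0], 0.58), ([468.0, -368.0, 30.0], 0.48)]
spool [([634.0, -370.0, 49.0], 0.56)]
tape_roll [([664.0, -12.0, 18.0], 0.67)]
driver [([368.0, -139.0, 12.0], 0.92), ([563.0, -176.0, 161.0], 0.53)]
```

The remote's outline hasn't moved, the spindle is about 26 mm lower, and the other things are where they were. I'm handing in.

```bash
python3 -c "
from station import *
print(hand_in())"
```

```text
the job is handed in; nothing more can be done
None
```

I handed the job in at about 26 s: the remote is buttons up and home against the back stop, and the foot is about half in (16 N by the knob torque), let go and left clamped with the other things still in place; I viewed 12 pictures, two over the limit of 10.

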